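# Bed the inlay strip round the sound hole

## Task

The dark wooden inlay strip that curves round the sound hole stands proud of the soundboard. With the fingertips only, start at the end beside the steel weight and work along the curve to the other end, pressing each of its seven pieces fully home without bearing down hard, and keep the fingertips close over the strip (within about 3 cm) until all are home. Lift or grasp nothing, and leave the board, weight, cork block, pot and mallet where they are.

Things in the scene. Friction and masses are not known exactly. Their poses are not given: they have to be found in the camera images.
- board: loose pale soundboard on a plywood panel, 300 x 360 x 16 mm thick, flat on the bench, 0.7 to 1.2 kg. Origin: centre of its underside; z up; its top face is at z = 16 mm. The sound hole (only drawn: the face is flat) is centred at x = 45 mm, y = 0; the inlay strip is an arc of 100 mm radius about that point on the board's -x side, seven straight pieces in a row, 1 to 3 mm apart, centres at 17.6 degree spacing, strip1 at the +y end, strip4 in the middle, strip7 at the -y end
- weight: squat polished steel cylinder 44 mm across with a narrow knob, 48 mm tall, standing on the board about 80 mm beyond one end of the strip (either end). Origin: centre of its underside
- block: cork block 55 x 32 x 35 mm tall standing on the board about 80 mm beyond the other end of the strip. Origin: centre of its underside
- pot: white ceramic cup, 72 mm across, 80 mm tall, on the bench left of the board. Origin: centre of its underside
- mallet: wooden hammer lying on the bench right of the board. Origin: within its handle, on the bench
- strip1 (a joint): how far piece 1 of the strip is pressed in: 0 = standing 7.5 mm proud of the board's face, 0.005 = fully home on its stop, 2.5 mm proud; it resists with about 2 N and stays where it is left
- strip1_top (a point): centre of the top of piece 1, moving with it; the piece is 10 mm wide (x, radial, x pointing away from the sound hole) and 28 mm long (y, along the curve); z up
- strip2 (a joint): how far piece 2 of the strip is pressed in: 0 = standing 7.5 mm proud of the board's face, 0.005 = fully home on its stop, 2.5 mm proud; it resists with about 2 N and stays where it is left
- strip2_top (a point): centre of the top of piece 2, moving with it; the piece is 10 mm wide (x, radial, x pointing away from the sound hole) and 28 mm long (y, along the curve); z up
- strip3 (a joint): how far piece 3 of the strip is pressed in: 0 = standing 7.5 mm proud of the board's face, 0.005 = fully home on its stop, 2.5 mm proud; it resists with about 2 N and stays where it is left
- strip3_top (a point): centre of the top of piece 3, moving with it; the piece is 10 mm wide (x, radial, x pointing away from the sound hole) and 28 mm long (y, along the curve); z up
- strip4 (a joint): how far piece 4 of the strip is pressed in: 0 = standing 7.5 mm proud of the board's face, 0.005 = fully home on its stop, 2.5 mm proud; it resists with about 2 N and stays where it is left
- strip4_top (a point): centre of the top of piece 4, moving with it; the piece is 10 mm wide (x, radial, x pointing away from the sound hole) and 28 mm long (y, along the curve); z up
- strip5 (a joint): how far piece 5 of the strip is pressed in: 0 = standing 7.5 mm proud of the board's face, 0.005 = fully home on its stop, 2.5 mm proud; it resists with about 2 N and stays where it is left
- strip5_top (a point): centre of the top of piece 5, moving with it; the piece is 10 mm wide (x, radial, x pointing away from the sound hole) and 28 mm long (y, along the curve); z up
- strip6 (a joint): how far piece 6 of the strip is pressed in: 0 = standing 7.5 mm proud of the board's face, 0.005 = fully home on its stop, 2.5 mm proud; it resists with about 2 N and stays where it is left
- strip6_top (a point): centre of the top of piece 6, moving with it; the piece is 10 mm wide (x, radial, x pointing away from the sound hole) and 28 mm long (y, along the curve); z up
- strip7 (a joint): how far piece 7 of the strip is pressed in: 0 = standing 7.5 mm proud of the board's face, 0.005 = fully home on its stop, 2.5 mm proud; it resists with about 2 N and stays where it is left
- strip7_top (a point): centre of the top of piece 7, moving with it; the piece is 10 mm wide (x, radial, x pointing away from the sound hole) and 28 mm long (y, along the curve); z up
Things that resemble listed ones, but are neither listed nor needed, are in the scene too. Several things have the shape of the block; the one meant has the colours described above. Several things have the shape of the weight; the one meant has the colours described above.

How it is judged:
On the way, in this order (a step that is already met when the one before it is completed fails the run):
1. the piece at the weight's end is fully home (((horizontal distance between weight and strip1_top below 0.12 m and value of joint strip1 above 0.004 m) or (horizontal distance between weight and strip7_top below 0.12 m and value of joint strip7 above 0.004 m))), for 0.1 s.
2. the third piece from the weight is home (((horizontal distance between weight and strip1_top below 0.12 m and value of joint strip3 above 0.004 m) or (horizontal distance between weight and strip7_top below 0.12 m and value of joint strip5 above 0.004 m))), for 0.1 s.
3. the fifth piece is home (((horizontal distance between weight and strip1_top below 0.12 m and value of joint strip5 above 0.004 m) or (horizontal distance between weight and strip7_top below 0.12 m and value of joint strip3 above 0.004 m))), for 0.1 s.
4. the last piece, at the far end, is home (((horizontal distance between weight and strip1_top below 0.12 m and value of joint strip7 above 0.004 m) or (horizontal distance between weight and strip7_top below 0.12 m and value of joint strip1 above 0.004 m))), for 0.1 s.
At the end, for the whole second after the job is handed in: All seven pieces are pressed at least 4.0 of their 5.0 mm; the weight and the block stand upright within 20 mm of where they were, and the board lies at rest within 15 mm of where it was (value of joint each of strip1, strip2, strip3, strip4, strip5, strip6, strip7 above 0.004 m and angle between each of weight, block's own z axis and vertical below 0.15 rad and linear speed of board below 0.01 m/s and distance of board from where it was at the start of the episode below 0.015 m and distance of each of weight, block from where it was at the start of the episode below 0.02 m); the robot touches nothing.
It fails at once if the fingertips leave the strip before all is home: the grasp point is more than 80 mm above the bench (about 45 mm of air under the tips), or more than 50 mm sideways from every piece's centre ((value of joint any of strip1, strip7 above 0.004 m and not (value of joint each of strip1, strip2, strip3, strip4, strip5, strip6, strip7 above 0.004 m)) and (height (world z) of the grasp point above 0.08 m or (horizontal distance between the grasp point and strip1_top above 0.05 m and horizontal distance between the grasp point and strip2_top above 0.05 m and horizontal distance between the grasp point and strip3_top above 0.05 m and horizontal distance between the grasp point and strip4_top above 0.05 m and horizontal distance between the grasp point and strip5_top above 0.05 m and horizontal distance between the grasp point and strip6_top above 0.05 m and horizontal distance between the grasp point and strip7_top above 0.05 m))).
It fails at once if the board or strip is pressed with more than 60 N (contact force between the fingers and board above 60 N).
It fails at once if the board is shifted or lifted more than 15 mm (distance of board from where it was at the start of the episode above 0.015 m).
It fails at once if the weight, block, pot or mallet is moved more than 20 mm or lifted (distance of any of weight, block, pot, mallet from where it was at the start of the episode above 0.02 m).
It also fails if it takes over 48 s, if anything falls off the work surface, if the arm or the gripper's body presses on something with over 40 N, if the wrist force passes 120 N, or if a joint passes its speed limit or range.

## Robot

A 6-joint arm with a two-finger parallel gripper is mounted at the origin on the work surface. World frame = base frame: x ahead of the robot, y to its left, z up, the work surface at z = 0. Lengths are in m, angles in rad, forces in N, time in s.
With the tool pointing down it reaches from about 0.225 to 0.875 m from the base axis. Payload 3.4 kg.
Tool frame: the origin (TCP) lies on the mounting face of the last link; the fingertips stand 173 mm ahead of it and the grasp point (between the pads) lies 155 mm ahead of it; y points along the fingers, x is the direction in which the jaws open and shut, and the axes are right-handed (so a half turn about y gives the same grasp; the last joint's range is limited). The gripper opens to 85 mm and grips with 20 to 120 N. Pads are 22 mm wide; open, the fingers measure 114 mm over their backs; the gripper's body (76 mm by 85 mm) begins 54 mm behind the grasp point. The pads swing forward as they close: fully open they stand 13 mm farther back than shut.
Start: joints at [1.228, 0.276, 1.505, -0, 1.361, -0.121], TCP at [0.127, 0.561, 0.405] pointing down, gripper open.
Joint ranges: [-2.89, 2.89], [-0.75, 2.08], [0.22, 2.7], [-1.18, 4.32], [0.11, 2.71], [-2.7, 2.7]. Speed limits (rad/s): [2.57, 2.57, 3.14, 3.14, 3.14, 3.14].

## Interface

Orientations are given as a unit quaternion [w, x, y, z].
In Python, from rig import manip, vision, ticket gives the robot as it stands.
- The arm moves only by the tool arm_command, never from a script. Its argument "increments" is one flat list of numbers, 7 for each row, row after row: the turn, a rotation vector about the tool's x, y, z in rad, then the shift along the tool's x, y, z in cm, then the closure, from 0 (fully open) to 1 (shut). In form: [wx, wy, wz, tx, ty, tz, hand, wx, wy, wz, tx, ty, tz, hand, ...]. A call has 1 to 8 rows; each row shifts and turns the commanded pose from where the row before left it, along the tool's axes as they then stand; what a row does not reach is not made up. A row lasts 1/8 s, in which the tool goes at most 62.5 mm and 10.7 degrees, less where a joint would pass 70% of its speed; a pose out of reach is approached as far as the arm can. A call is refused whole if a number of a shift passes 6.25 or a number of a turn 0.188, either way. A call with a gripper value outside its range is refused whole. The fingers move at their own pace and stop on an object; "grip_force" is the grip in N (left out, the last holds). Time passes only in rows, so rows that do not move let the fingers close. It gives the time, the measured TCP pose, the force and the opening at its end, in the units of the state.
- manip.get_state(): the state, without advancing time (a new reading comes with each control period).
- vision.get_image(name): name is "scene" or "top" or "wrist"; returns the picture (384x512x3 uint8, red, green, blue); there is no depth.
- vision.camera_params(name): a dict with "vfov" (degrees; the focal length in pixels is half the picture's height over the tangent of half this angle, whatever the lens; pixels are square), "cx", "cy" (the principal point, pixels), "R" (3x3) and "t" (3): a world point X has camera coordinates R X + t. Camera axes: x right, y down, z forward; pixel columns grow to the right and rows downward; lengths in m; the calibration is good to about 2 mm. A picture is of the moment at which its call begins: read the wrist's pose just before it. camera_params takes no time and is no camera call; for the wrist camera it gives the pose at the moment of the call.
- ticket.sign_off(): hands the job in, once; it reports no verdict.
The state is a dict: "clock": time; "qpos": joint angles; "qd": joint speeds; "effort": joint torques, N m; "position": TCP position; "ee_rot": TCP orientation; "contact_force": force on the tool from outside, world axes, zero at the start; "moment": the same for the moment, N m; "width": finger opening in m.
Only numpy, scipy, OpenCV 4.12 (cv2) and the standard library are available. Lean on these libraries where they do the work, as an engineer would, in place of code of your own. Each camera call takes 0.05 s, during which the arm holds its last target.

## Working session

There is one attempt and no reset: what is moved stays moved. The work goes in short steps, Python scripts to look and compute and a tool call to move; the robot and the scene stay as the last step left them, time stands still between calls to the robot, and variables do not carry over. Pictures are saved under pics/ and viewed, and the job is handed in when it is done.

Besides the shell and the picture viewer there is one more tool, called as a command line: name --argument value ..., lists and objects as JSON in quotes. arm_command: Moves the arm, as the interface text tells. Its arguments: {"type":"object","properties":{"increments":{"type":"array"},"grip_force":{"type":"number"}},"required":["increments"]}

```bash
mkdir -p pics; ls; python3 - <<'E'
from rig import manip, vision, ticket
import cv2
print(manip.get_state())
for n in ("scene","top"):
    im=vision.get_image(n); cv2.imwrite(f"pics/{n}0.png",im[:,:,::-1]); p=vision.camera_params(n); print(n,p)
E
```

```text
pics
{'clock': 0.0, 'qpos': array([ 1.22799911e+00,  2.76593959e-01,  1.50610885e+00,  2.69550911e-05,
        1.36065430e+00, -1.20984162e-01]), 'qd': array([-0.00103334,  0.00024897, -0.00013847, -0.0016323 ,  0.00150601,
       -0.0015972 ]), 'effort': array([-5.62541882e-04, -4.16780448e+01, -2.45820379e+01,  1.41469377e-05,
        1.07293355e-02, -4.84165497e-06]), 'position': array([0.1264244 , 0.56072896, 0.40384968]), 'ee_rot': array([-0.55194876,  0.55258878,  0.44105112, -0.44212229]), 'contact_force': array([-0.30932864, -0.03138347,  0.16628446]), 'moment': array([-0.02102773,  0.01871865, -0.02374496]), 'width': 0.08542736295857552}
scene {'vfov': 55.24629825251812, 'cx': 246.71892711476048, 'cy': 183.67028939574786, 'R': array([[ 0.64154232,  0.76701325, -0.01068348],
       [ 0.53474875, -0.45717109, -0.71066052],
       [-0.54997021,  0.45020582, -0.70345397]]), 't': array([-0.35922552, -0.29424658,  1.43863379])}
top {'vfov': 56.408127351813214, 'cx': 254.8404374118706, 'cy': 191.2825190023877, 'R': array([[-0.00454875, -0.99970108, -0.02402186],
       [-0.99580458,  0.00672386, -0.09125799],
       [ 0.09139223,  0.02350597, -0.99553751]]), 't': array([0.01911187, 0.59427061, 1.14656537])}
```

View pics/scene0.png

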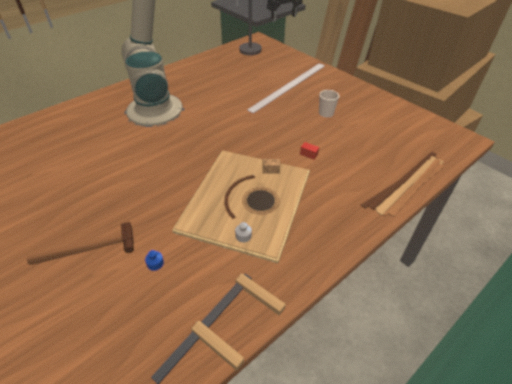

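View pics/top0.png

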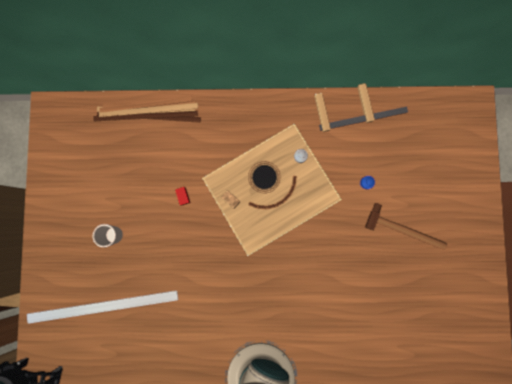

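Candidates: the steel weight at top (300,156), with a blue lookalike at (367,182). The cork block is at top (232,200), with a red lookalike at (183,196). By the description I choose the steel weight and the cork block, both on the board. I'll check that in a close crop.

```bash
python3 - <<'E'
import cv2
im=cv2.imread("pics/top0.png")[115:265,190:350]
cv2.imwrite("pics/top0c.png",cv2.resize(im,None,fx=5,fy=4,interpolation=cv2.INTER_CUBIC) if 0 else cv2.resize(im,(640,600),interpolation=cv2.INTER_CUBIC))
im=cv2.imread("pics/scene0.png")[145:265,170:320]
cv2.imwrite("pics/scene0c.png",cv2.resize(im,(750,600),interpolation=cv2.INTER_CUBIC))
E
```

```text
(no output)
```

View pics/top0c.png

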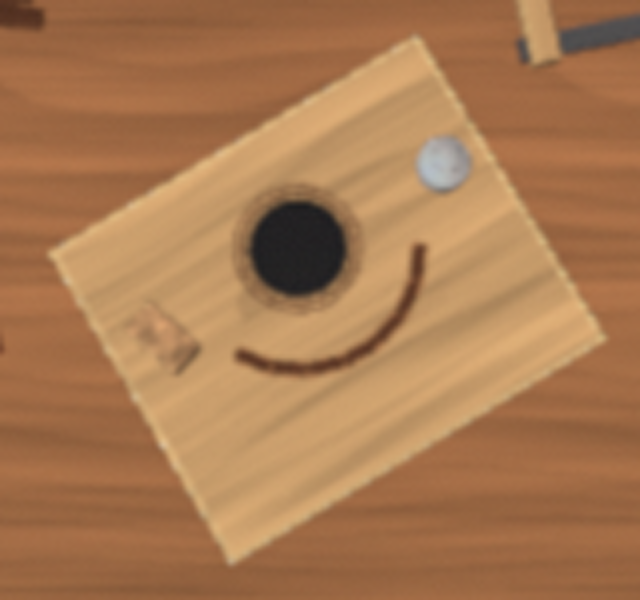

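View pics/scene0c.png

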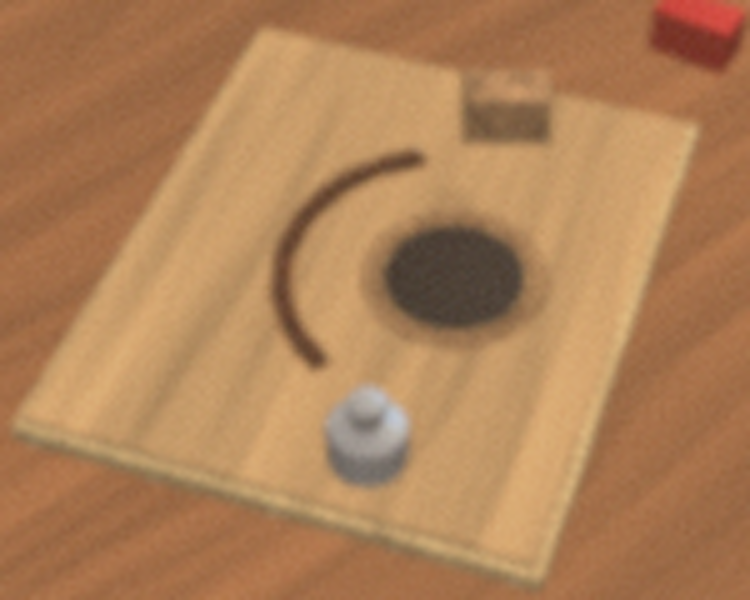

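The crops confirm steel at crop (444,163) and cork at (160,338), both on the board. The strip's weight end is at (420,247). Next I'll fit the board pose.

```bash
cat > h.py <<'E'
import numpy as np
from scipy.optimize import least_squares
def proj(p,X):
    f=192/np.tan(np.radians(p["vfov"]/2)); c=np.asarray(X)@p["R"].T+p["t"]
    return np.c_[p["cx"]+f*c[:,0]/c[:,2],p["cy"]+f*c[:,1]/c[:,2]]
def b2w(v,P):
    c,s=np.cos(v[2]),np.sin(v[2]); P=np.asarray(P,float)
    return np.c_[v[0]+c*P[:,0]-s*P[:,1],v[1]+s*P[:,0]+c*P[:,1],P[:,2]]
a=np.radians(17.6)*(4-np.arange(1,8))  # +y end first
def pieces(z=.0235): return np.c_[.045-.1*np.cos(a),.1*np.sin(a),np.full(7,z)]
E
python3 - <<'E'
from h import *
from rig import vision
Pt=vision.camera_params("top");Ps=vision.camera_params("scene")
C=np.array([[.15,-.18,.016],[-.15,-.18,.016],[-.15,.18,.016],[.15,.18,.016]])
e=np.radians(17.6*3)+np.arcsin(.014/.1)
ends=np.array([[.045-.1*np.cos(e),-.1*np.sin(e),.0235],[.045-.1*np.cos(e),.1*np.sin(e),.0235],[.045,0,.016]])
M=np.r_[C,ends]
t=np.array([[417,37],[605,340],[231,564],[50,254],[420,245],[237,353],[298,248]])/4+[190,115]-.4
s=np.array([[545,580],[15,428],[264,30],[698,124],[320,364],[422,158],[454,277]])/5+[170,145]-.4
for w in ((1,0),(0,1),(1,1)):
    r=least_squares(lambda v:np.r_[w[0]*(proj(Pt,b2w(v,M))-t).ravel(),w[1]*(proj(Ps,b2w(v,M))-s).ravel()],[.5,0,.5])
    print(w,r.x.round(4),r.fun.reshape(-1,2).round(1).tolist())
v=r.x
print(b2w(v,pieces()).round(4))
E
```

```text
(1, 0) [ 0.604  -0.0376  0.5312] [[0.2, -0.7], [0.7, 0.1], [-0.1, 0.5], [-0.6, -0.4], [-0.2, -0.0], [-0.0, 0.1], [-0.0, 0.4], [-0.0, -0.0], [-0.0, -0.0], [0.0, -0.0], [0.0, -0.0], [0.0, -0.0], [0.0, -0.0], [0.0, -0.0]]
(0, 1) [ 0.6087 -0.0432  0.5376] [[0.0, -0.0], [0.0, -0.0], [0.0, -0.0], [0.0, -0.0], [0.0, -0.0], [0.0, -0.0], [0.0, -0.0], [0.2, 0.5], [-1.2, 0.2], [-0.8, -1.0], [0.6, -0.5], [0.6, -0.4], [0.3, -0.6], [0.3, 0.9]]
(1, 1) [ 0.6059 -0.0401  0.5345] [[0.7, -1.4], [1.5, -0.8], [0.9, -0.0], [0.2, -0.8], [0.5, -0.7], [0.8, -0.5], [0.7, -0.1], [0.0, -0.8], [-0.9, -1.2], [-0.3, -1.8], [0.8, -1.2], [0.8, -1.6], [0.5, -1.5], [0.4, -0.1]]
[[ 0.552   0.0205  0.0235]
 [ 0.545  -0.0092  0.0235]
 [ 0.5472 -0.0397  0.0235]
 [ 0.5586 -0.0681  0.0235]
 [ 0.578  -0.0918  0.0235]
 [ 0.6037 -0.1084  0.0235]
 [ 0.6332 -0.1165  0.0235]]
```

```bash
cat >> h.py <<'E'
from scipy.spatial.transform import Rotation as Ro
def rot(s): q=s["ee_rot"]; return Ro.from_quat([q[1],q[2],q[3],q[0]])
def delta(s,target): # cm in tool axes
    return rot(s).inv().apply(np.asarray(target)-s["position"])*100
E
python3 - <<'E'
from h import *
from rig import manip
s=manip.get_state(); print(rot(s).as_matrix().round(3)); print(delta(s,[.58,-.06,.36]))
E
```

```text
[[ 0.22  -0.001 -0.976]
 [ 0.975 -0.002  0.22 ]
 [-0.002 -1.     0.   ]]
[-50.56813766   4.46428408 -57.90178529]
```

arm_command --increments '[0,0,0,-3.6,0.3,-4.1,1,0,0,0,-3.6,0.3,-4.1,1,0,0,0,-3.6,0.3,-4.1,1,0,0,0,-3.6,0.3,-4.1,1,0,0,0,-3.6,0.3,-4.1,1,0,0,0,-3.6,0.3,-4.1,1,0,0,0,-3.6,0.3,-4.1,1,0,0,0,-3.6,0.3,-4.1,1]' --grip_force 20

```text
clock: 1.1
position: [0.3837, 0.2062, 0.3805]
ee_rot: [0.552, -0.552, -0.442, 0.442]
contact_force: [0.6, 0.1, 0.1]
width: 0.0001
```

arm_command --increments '[0,0,0,-3.1,0.3,-3.5,1,0,0,0,-3.1,0.3,-3.5,1,0,0,0,-3.1,0.3,-3.5,1,0,0,0,-3.1,0.3,-3.5,1,0,0,0,-3.1,0.3,-3.5,1,0,0,0,-3.1,0.3,-3.5,1,0,0,0,0,0,0,1,0,0,0,0,0,0,1]'

```text
clock: 2.1
position: [0.5466, -0.0197, 0.3621]
ee_rot: [0.553, -0.552, -0.441, 0.442]
contact_force: [0.2, 0.5, -0.1]
width: 0.0003
```

```bash
python3 - <<'E'
from h import *
from rig import manip,vision
import cv2,json
s=manip.get_state(); p=vision.camera_params("wrist"); im=vision.get_image("wrist")
cv2.imwrite("pics/w1.png",cv2.resize(im[:,:,::-1],(800,600),interpolation=cv2.INTER_CUBIC))
np.savez("w1.npz",**p); print(s["position"],s["qpos"].round(3),s["contact_force"],s["clock"])
E
```

```text
[ 0.54661384 -0.01965398  0.3620778 ] [-1.630e-01  2.620e-01  1.634e+00  1.000e-03  1.248e+00 -1.512e+00] [ 0.17803643  0.48449199 -0.09159763] 2.1
```

View pics/w1.png

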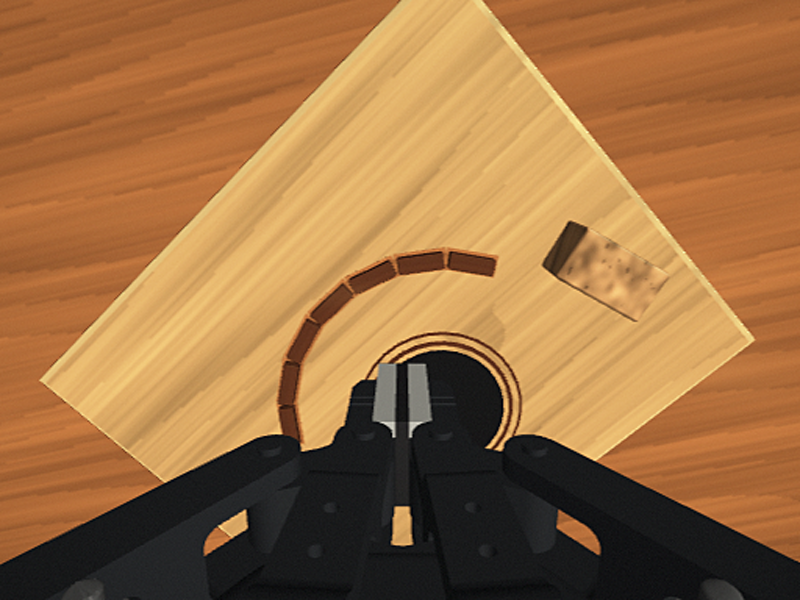

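The wrist view at 800x600 shows the board with its left corner at (41,380) and right corner at (753,338). The cork block is at (605,270). The pieces are separate, with joints at about (446,259), (396,267), (350,287), (314,319), (291,361) and (289,405). I'll fit the board to these.

```bash
python3 - <<'E'
from h import *
p=dict(np.load("w1.npz"))
g=np.radians(17.6)*(np.array([2.5,1.5,.5,-.5,-1.5,-2.5])); r=.1
M=np.r_[[[-.15,-.18,.016],[.15,.18,.016]],np.c_[.045-r*np.cos(g),r*np.sin(g),np.full(6,.0235)],[[.045-.1*np.cos(np.radians(60.8)),.1*np.sin(np.radians(60.8)),.0235]]]
t=np.array([[41,380],[753,338],[446,259],[396,267],[350,287],[314,319],[291,361],[289,405],[495,266]])/1.5625
for idx in (range(9),range(2,9)):
    idx=list(idx)
    q=least_squares(lambda v:(proj(p,b2w(v,M[idx]))-t[idx]).ravel(),[.6,-.04,.53])
    print(q.x.round(4),(q.fun.reshape(-1,2)*1.5625).round(1).tolist()); print(b2w(q.x,pieces())[:,:2].round(4).tolist())
# grasp tip pixel check
from rig import manip
s=manip.get_state()
print("tip",proj(p,[s["position"]+rot(s).apply([0,.173,0])])*1.5625, rot(s).as_matrix().round(4))
E
```

```text
[ 0.604  -0.0377  0.5344] [[-8.7, 1.1], [9.2, 0.0], [0.7, -0.3], [-0.4, -1.0], [-0.1, 0.7], [0.5, 2.0], [1.7, 0.7], [-3.2, 0.2], [0.0, 0.3]]
[[0.5501, 0.0229], [0.543, -0.0068], [0.5453, -0.0373], [0.5567, -0.0657], [0.5761, -0.0894], [0.6018, -0.106], [0.6313, -0.1141]]
[ 0.6038 -0.0376  0.5353] [[0.8, -0.7], [-0.3, -1.4], [-0.0, 0.4], [0.6, 1.7], [1.8, 0.4], [-3.0, 0.0], [0.1, -0.2]]
[[0.5499, 0.023], [0.5428, -0.0067], [0.5451, -0.0373], [0.5565, -0.0656], [0.5759, -0.0893], [0.6016, -0.1059], [0.6311, -0.114]]
tip [[403.31392457 392.1815749 ]] [[ 2.197e-01 -1.500e-03 -9.756e-01]
 [ 9.756e-01  8.000e-04  2.197e-01]
 [ 4.000e-04 -1.000e+00  1.600e-03]]
```

arm_command --increments '[0,0,0,-1.8,3.6,-2.6,1,0,0,0,-1.8,3.6,-2.6,1,0,0,0,-1.8,3.6,-2.6,1,0,0,0,-1.8,3.4,-2.6,1,0,0,0,-0.14,0,0.08,1,0,0,0,0,0,0,1]'

```text
clock: 2.9
position: [0.631, -0.1129, 0.2213]
ee_rot: [0.552, -0.552, -0.442, 0.442]
contact_force: [1.0, 1.1, 0.8]
width: -0.0001
```

```bash
python3 - <<'E'
from h import *
from rig import manip,vision
import cv2
s=manip.get_state(); p=vision.camera_params("wrist"); im=vision.get_image("wrist"); im2=vision.get_image("scene")
cv2.imwrite("pics/w2.png",cv2.resize(im[:,:,::-1],(800,600),interpolation=cv2.INTER_CUBIC))
cv2.imwrite("pics/s2.png",cv2.resize(im2[145:265,170:320,::-1],(750,600),interpolation=cv2.INTER_CUBIC))
np.savez("w2.npz",**p); print(s["position"],delta(s,[.6311,-.114,.200]),s["contact_force"],s["clock"])
v=[.6038,-.0376,.535]
print(proj(p,b2w(v,pieces()))*1.5625)
E
```

```text
[ 0.63100741 -0.11293018  0.22128199] [-0.1035569   2.1281165  -0.03402444] [0.95503704 1.10495003 0.84391774] 2.9
[[ 8.07721482e+02  1.12760881e+00]
 [ 6.99785326e+02 -3.25230230e-01]
 [ 5.93087804e+02  3.43221685e+01]
 [ 5.02125592e+02  9.87527246e+01]
 [ 4.37126093e+02  1.82309815e+02]
 [ 4.02669797e+02  2.73262215e+02]
 [ 3.98412680e+02  3.61388935e+02]]
```

View pics/w2.png

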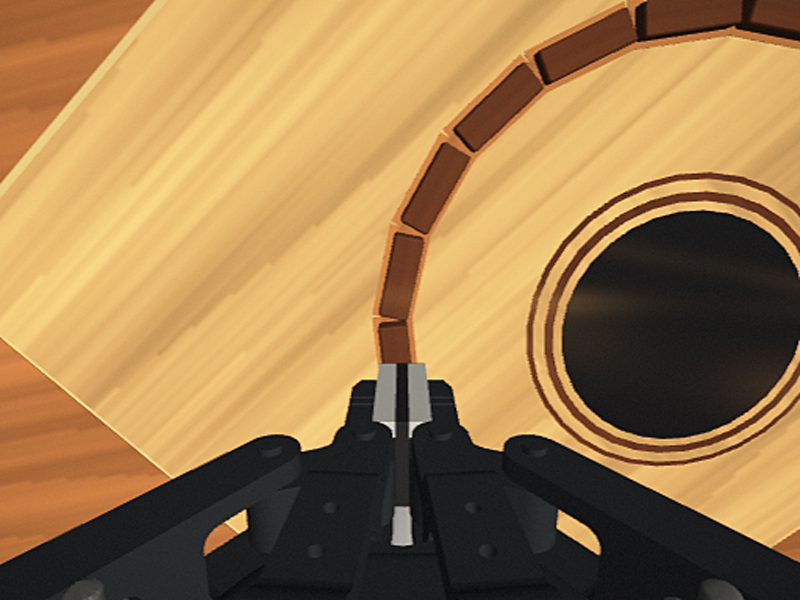

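View pics/s2.png

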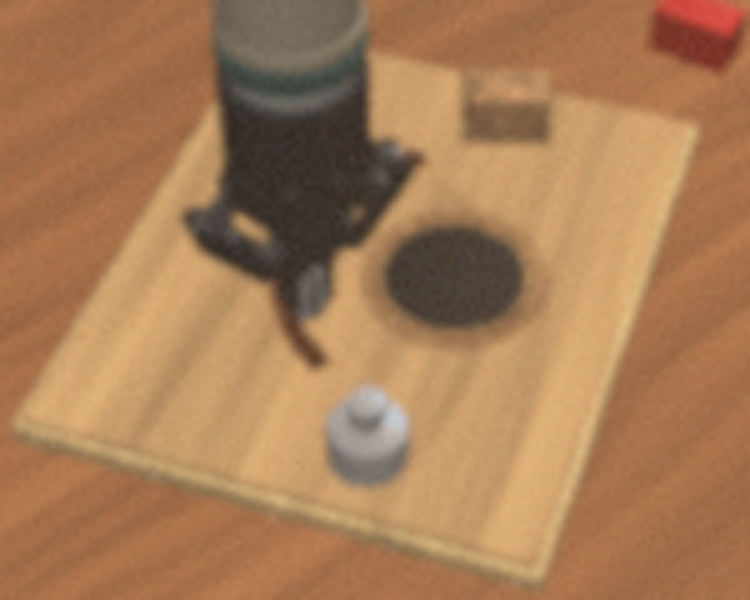

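In the close wrist view the fingertips at (400,395) are in line with piece 7, centred near (397,360). Pieces 6 to 3 are at (403,275), (435,188), (497,107) and (588,50), which matches the model to about 1-2 mm, and the weight is clear. Descending now.

arm_command --increments '[0,0,0,-0.1,1.0,0,1,0,0,0,0,0.7,0,1,0,0,0,0,0.3,0,1,0,0,0,0,0,0,1]'

```text
clock: 3.5
position: [0.6312, -0.115, 0.2002]
ee_rot: [0.553, -0.552, -0.441, 0.442]
contact_force: [-0.0, -0.2, -1.1]
width: 0.0002
```

arm_command --increments '[0,0,0,0,0.2,0,1,0,0,0,0,0.2,0,1,0,0,0,0,0.2,0,1,0,0,0,0,0,0,1]'

```text
clock: 4.0
position: [0.6314, -0.1151, 0.1946]
ee_rot: [-0.552, 0.552, 0.442, -0.442]
contact_force: [0.9, 0.3, 0.4]
width: -0.0
```

arm_command --increments '[0,0,0,0,0.15,0,1,0,0,0,0,0.1,0,1,0,0,0,0,0,0,1]'

```text
clock: 4.38
position: [0.6314, -0.1151, 0.1922]
ee_rot: [-0.552, 0.552, 0.442, -0.442]
contact_force: [1.2, -0.7, 0.8]
width: -0.0001
```

arm_command --increments '[0,0,0,0,0.1,0,1,0,0,0,0,0,0,1,0,0,0,0,0,0,1]'

```text
clock: 4.75
position: [0.6314, -0.1151, 0.192]
ee_rot: [-0.552, 0.552, 0.442, -0.441]
contact_force: [-1.4, 0.5, 5.9]
width: -0.0001
```

```bash
python3 - <<'E'
from h import *
from rig import manip,vision
import cv2
s=manip.get_state(); im=vision.get_image("wrist")
cv2.imwrite("pics/w3.png",cv2.resize(im[150:330,190:400][:,:,::-1],(700,600),interpolation=cv2.INTER_CUBIC))
print(s["position"],s["contact_force"],s["clock"])
E
```

```text
[ 0.63136863 -0.1150981   0.19196776] [-1.4430897   0.45463215  5.92601485] 4.75
```

View pics/w3.png

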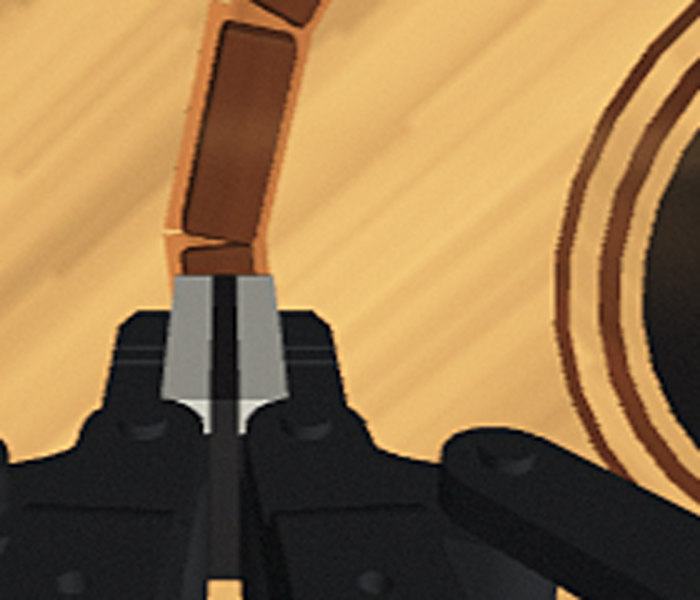

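arm_command --increments '[0,0,0,0,0.15,0,1,0,0,0,0,0,0,1,0,0,0,0,0,0,1]'

```text
clock: 5.18
position: [0.6313, -0.115, 0.1919]
ee_rot: [-0.552, 0.553, 0.442, -0.441]
contact_force: [-3.3, 0.7, 13.3]
width: 0.0004
```

arm_command --increments '[0,0,0,0,-1.2,0,1,0,0,0,0.24,0,3.1,1,0,0,0,0,0,0,1,0,0,0,0,0.5,0,1,0,0,0,0,0.4,0,1,0,0,0,0,0.3,0,1,0,0,0,0,0,0,1,0,0,0,0,0,0,1]'

```text
clock: 6.18
position: [0.6025, -0.1061, 0.1918]
ee_rot: [-0.552, 0.553, 0.442, -0.441]
contact_force: [-2.5, 0.4, 14.8]
width: 0.0
```

```bash
python3 - <<'E'
from h import *
from rig import manip,vision
import cv2
s=manip.get_state(); im=vision.get_image("wrist")
cv2.imwrite("pics/w4.png",cv2.resize(im[100:330,140:400][:,:,::-1],(678,600),interpolation=cv2.INTER_CUBIC))
print(s["position"],s["contact_force"],delta(s,[.5759,-.0893,s["position"][2]]))
im=vision.get_image("scene")
cv2.imwrite("pics/s4.png",cv2.resize(im[145:265,170:320,::-1],(750,600),interpolation=cv2.INTER_CUBIC))
E
```

```text
[ 0.60252792 -0.10614519  0.19184359] [-2.47385423  0.42834898 14.80092514] [ 1.05755556 -0.00762608  2.96809476]
```

View pics/w4.png

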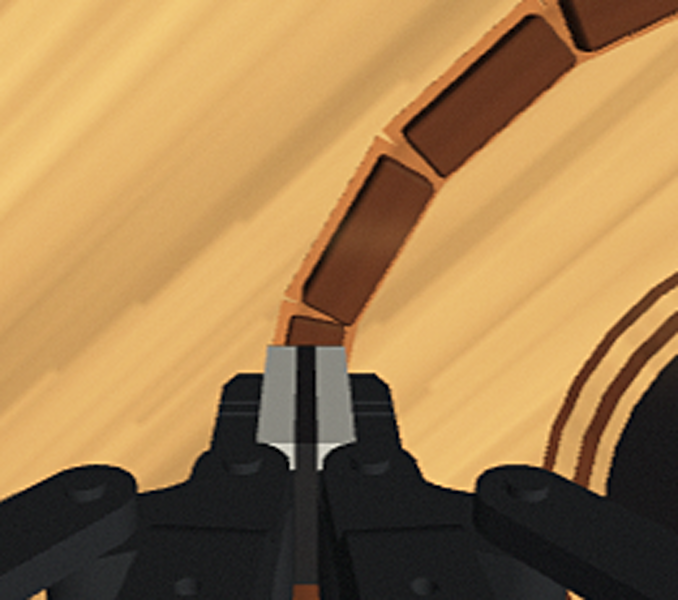

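View pics/s4.png

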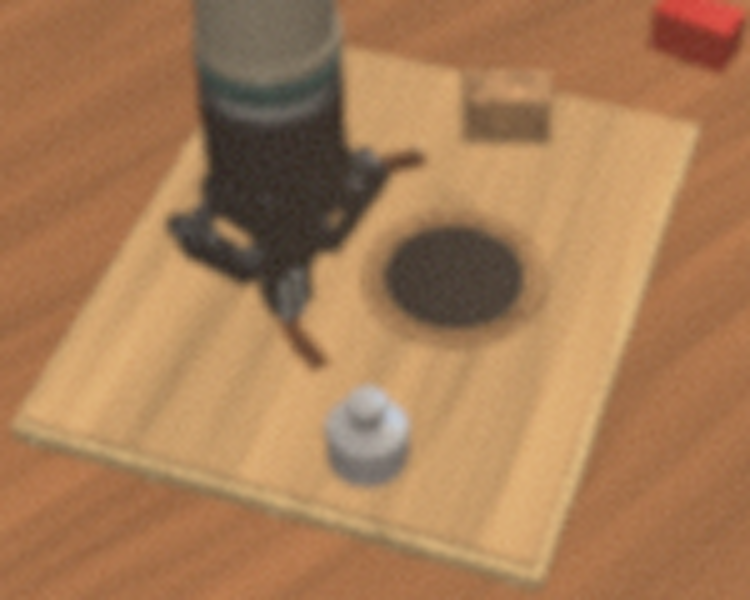

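Piece 6 stopped at the same height, with about 15 N. The board corners (15,428) and (545,580) and the weight (367,440) have not moved. Pieces 5 and 4 are next.

arm_command --increments '[0,0,0,0,-1.2,0,1,0,0,0,1.05,0,2.95,1,0,0,0,0,0,0,1,0,0,0,0,0.5,0,1,0,0,0,0,0.4,0,1,0,0,0,0,0.3,0,1,0,0,0,0,0,0,1,0,0,0,0,0,0,1]'

```text
clock: 7.28
position: [0.5761, -0.0896, 0.1918]
ee_rot: [-0.552, 0.553, 0.442, -0.441]
contact_force: [-2.5, 0.7, 15.7]
width: -0.0001
```

```bash
python3 - <<'E'
from h import *
from rig import manip
s=manip.get_state()
print(s["position"],s["contact_force"],delta(s,[.5759,-.0893,.1918]),delta(s,[.5565,-.0656,.1918]))
E
```

```text
[ 0.57610834 -0.08955273  0.19181045] [-2.47139925  0.73413112 15.67424329] [0.02006487 0.00097505 0.02589034] [ 1.90472191 -0.00553465  2.44012427]
```

arm_command --increments '[0,0,0,0,-1.2,0,1,0,0,0,1.9,0,2.44,1,0,0,0,0,0,0,1,0,0,0,0,0.5,0,1,0,0,0,0,0.4,0,1,0,0,0,0,0.3,0,1,0,0,0,0,0,0,1,0,0,0,0,0,0,1]'

```text
clock: 8.28
position: [0.5564, -0.0658, 0.1918]
ee_rot: [-0.552, 0.553, 0.442, -0.441]
contact_force: [-3.1, 0.7, 16.8]
width: -0.0
```

```bash
python3 - <<'E'
from h import *
from rig import manip,vision
import cv2
s=manip.get_state(); p=vision.camera_params("wrist"); im=vision.get_image("wrist")
cv2.imwrite("pics/w5.png",cv2.resize(im[:,:,::-1],(800,600),interpolation=cv2.INTER_CUBIC))
print(s["position"],s["contact_force"],delta(s,[.5451,-.0373,.1918]))
print(proj(p,b2w([.6038,-.0376,.535],pieces()))*1.5625)
E
```

```text
[ 0.556378   -0.06575904  0.1917748 ] [-3.0751409   0.66173094 16.84308263] [ 2.5273741  -0.00672203  1.72726474]
[[716.53497189 311.09020865]
 [603.72331397 310.01788029]
 [494.00610752 341.16285738]
 [402.44176476 398.69786122]
 [339.19308189 472.91147234]
 [308.27485332 553.25804644]
 [308.57196162 630.70219709]]
```

View pics/w5.png

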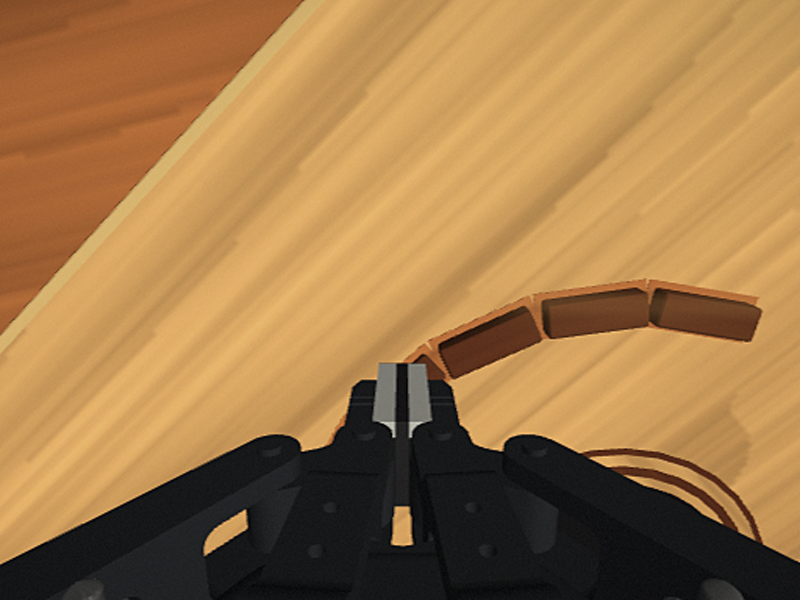

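Pieces 3, 2 and 1 appear at (490,341), (597,315) and (705,313), close to the model. Continuing.

arm_command --increments '[0,0,0,0,-1.2,0,1,0,0,0,2.5,0,1.73,1,0,0,0,0,0,0,1,0,0,0,0,0.5,0,1,0,0,0,0,0.4,0,1,0,0,0,0,0.3,0,1,0,0,0,0,0,0,1,0,0,0,0,0,0,1]'

```text
clock: 9.32
position: [0.5447, -0.0377, 0.1917]
ee_rot: [-0.552, 0.553, 0.442, -0.441]
contact_force: [-3.8, -0.0, 17.8]
width: -0.0003
```

```bash
python3 - <<'E'
from h import *
from rig import manip
s=manip.get_state()
print(s["position"],s["contact_force"],delta(s,[.5428,-.0067,.1918]))
E
```

```text
[ 0.54474835 -0.03765871  0.19174608] [-3.81848018e+00 -1.58758074e-03  1.78036414e+01] [ 2.97675374 -0.00720461  0.87251985]
```

arm_command --increments '[0,0,0,0,-1.2,0,1,0,0,0,2.95,0,0.87,1,0,0,0,0,0,0,1,0,0,0,0,0.5,0,1,0,0,0,0,0.4,0,1,0,0,0,0,0.3,0,1,0,0,0,0,0,0,1,0,0,0,0,0,0,1]'

```text
clock: 10.32
position: [0.5424, -0.0069, 0.1918]
ee_rot: [-0.552, 0.553, 0.442, -0.441]
contact_force: [-3.4, 0.5, 18.4]
width: -0.0002
```

```bash
python3 - <<'E'
from h import *
from rig import manip
s=manip.get_state()
print(s["position"],s["contact_force"],delta(s,[.5499,.023,.1918]))
E
```

```text
[ 0.54244568 -0.00692508  0.19175374] [-3.44922356  0.47941675 18.36641947] [ 3.08322228 -0.00422623 -0.0672047 ]
```

arm_command --increments '[0,0,0,0,-1.2,0,1,0,0,0,3.05,0,-0.05,1,0,0,0,0,0,0,1,0,0,0,0,0.5,0,1,0,0,0,0,0.4,0,1,0,0,0,0,0.3,0,1,0,0,0,0,0,0,1,0,0,0,0,0,0,1]'

```text
clock: 11.32
position: [0.5493, 0.0227, 0.1918]
ee_rot: [-0.552, 0.553, 0.442, -0.441]
contact_force: [-3.3, 0.0, 18.3]
width: -0.0
```

```bash
python3 - <<'E'
from h import *
from rig import manip
s=manip.get_state()
print(s["position"],s["contact_force"],s["clock"])
E
```

```text
[0.54927398 0.02274538 0.19175385] [-3.30819179e+00  8.30429750e-03  1.82774603e+01] 11.325
```

Every piece stopped at the same TCP height (0.1917-0.1919 m). Before leaving, I'll verify all seven in one picture, staying within the allowed zone.

arm_command --increments '[0,0,0,0,-1.5,0,1,0,0,0,0,-1.5,0,1,0,0,0,-1.7,0,-1.7,1,0,0,0,-1.7,0,-1.7,1,0,0,0,-1.8,0,-1.6,1,0,0,0,0,0,0,1,0,0,0,0,0,0,1]'

```text
clock: 12.2
position: [0.5864, -0.0388, 0.219]
ee_rot: [0.553, -0.552, -0.441, 0.442]
contact_force: [0.4, 0.7, -0.2]
width: 0.0001
```

```bash
python3 - <<'E'
from h import *
from rig import manip,vision
import cv2
s=manip.get_state(); p=vision.camera_params("wrist"); im=vision.get_image("wrist")
cv2.imwrite("pics/w6.png",cv2.resize(im[:,:,::-1],(800,600),interpolation=cv2.INTER_CUBIC))
print(s["position"],s["contact_force"],s["clock"])
for z in (.0185,.0235): print((proj(p,b2w([.6038,-.0376,.535],pieces(z)))*1.5625).round().tolist())
E
```

```text
[ 0.58638698 -0.03881866  0.21901098] [ 0.37746348  0.66233822 -0.23481708] 12.2
[[566.0, 214.0], [470.0, 213.0], [378.0, 241.0], [303.0, 293.0], [252.0, 361.0], [228.0, 436.0], [232.0, 509.0]]
[[570.0, 216.0], [472.0, 215.0], [377.0, 243.0], [300.0, 297.0], [248.0, 367.0], [224.0, 443.0], [228.0, 517.0]]
```

View pics/w6.png

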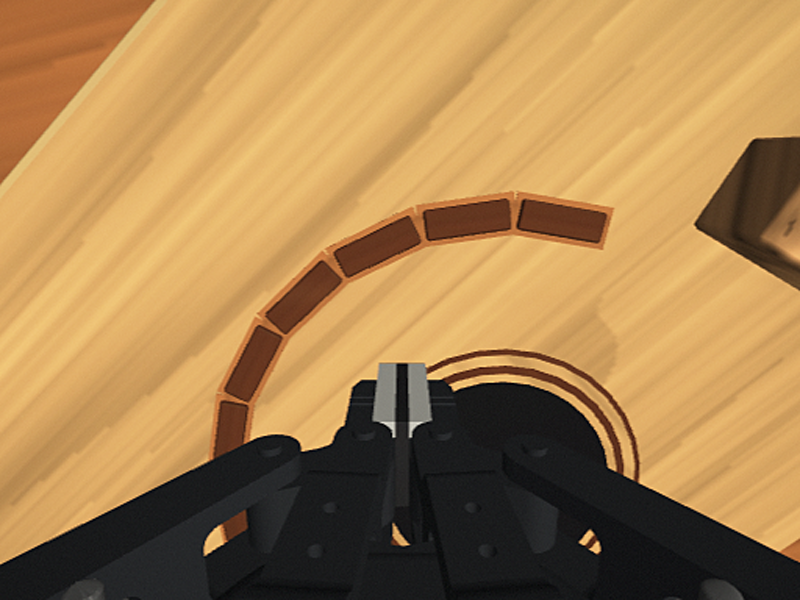

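Pieces 1 to 6 sit evenly low, each with its pale rim visible all round. Piece 7 is partly hidden by the gripper at (232,510). One last overview, since the fingers touch nothing.

```bash
python3 - <<'E'
from rig import vision
import cv2
im=vision.get_image("scene")
cv2.imwrite("pics/s6.png",cv2.resize(im[145:265,170:320,::-1],(750,600),interpolation=cv2.INTER_CUBIC))
E
```

```text
(no output)
```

View pics/s6.png

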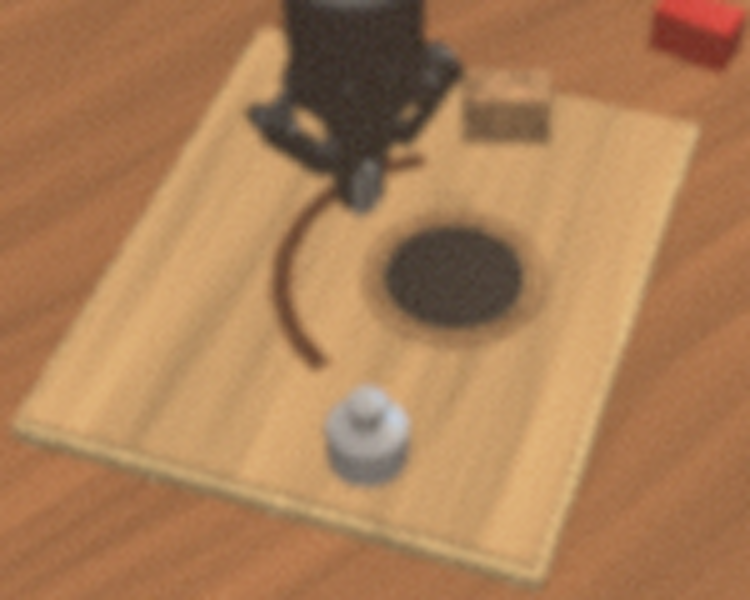

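The board corners, the weight (367,440) and the block (507,105) are where they were at the start, and the tips are in free air. Handing in.

```bash
python3 -c "
from rig import ticket
print(ticket.sign_off())"
```

```text
the job is handed in; nothing more can be done
None
```

I pressed all seven pieces home with the shut fingertips, starting at piece 7 beside the steel weight and working along the curve to piece 1. I handed the job in at about 12.3 s; the sign-off gave no verdict.

- **Pressing:** Every piece stopped at the same TCP height, 0.1917–0.1919 m. The readings with the tips settled on each piece were 13–18 N.
- **Strip:** The last wrist picture showed pieces 1 to 6 evenly seated. Piece 7 was partly hidden by the gripper, so for it I rely on the hard stop at the same height. When it was pressed, adding 1.5 mm of command raised the force from 6 to 13 N without the tips going any lower.
- **Other objects:** In the last scene picture the board, weight and cork block had not visibly moved. I did not re-check the pot and mallet, but the arm never went near them. The fingertips were in free air at hand-in.
- **Disagreement:** The scene camera placed the board about 7 mm from where the top and wrist cameras did. Those two agreed, so I used the wrist fit, and it matched the later close-up views except for about 3 mm at piece 1, near the picture's edge.

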